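# Cull the broken shims and shim the pump base

## Task

The booster pump has lost its front feet, so the front edge of its base plate hangs clear of the worktop. Go through the wooden shims and put every broken one (snapped short or split) in the scrap bucket, and push one sound shim, thin end first and square to the plate, well in under about the middle of that front edge until it jams tight and just begins to lift and carry the pump, a millimetre or two and no more; leave it jammed there. Leave the other sound shims, the tools and the fittings where they lie.

Things in the scene. Friction and masses are not known exactly. Their poses are not given: they have to be found in the camera images.
- shim_a: Sound wooden shim: a plain pale softwood wedge lying flat, 120 mm long, 30 mm wide, full rectangular outline, tapering evenly from 13 mm thick at the butt to 1.5 mm at the thin end; 16 g. Origin: middle of its flat underside (60 mm from either end); its x points along it to the thin end, z up.
- shim_b: Sound wooden shim: a plain pale softwood wedge lying flat, 120 mm long, 30 mm wide, full rectangular outline, tapering evenly from 13 mm thick at the butt to 1.5 mm at the thin end; 16 g. Origin: middle of its flat underside (60 mm from either end); its x points along it to the thin end, z up.
- shim_c: Sound wooden shim: a plain pale softwood wedge lying flat, 120 mm long, 30 mm wide, full rectangular outline, tapering evenly from 13 mm thick at the butt to 1.5 mm at the thin end; 16 g. Origin: middle of its flat underside (60 mm from either end); its x points along it to the thin end, z up.
- shim_d: Sound wooden shim: a plain pale softwood wedge lying flat, 120 mm long, 30 mm wide, full rectangular outline, tapering evenly from 13 mm thick at the butt to 1.5 mm at the thin end; 16 g. Origin: middle of its flat underside (60 mm from either end); its x points along it to the thin end, z up.
- shim_snapped: Broken shim, same wood and same butt end (30 mm wide, 13 mm thick), but snapped across: only 66 mm long, ending in a slanting break about 7 mm thick. Origin: middle of its flat underside; x points along it from the butt to the break.
- shim_split: Broken shim, split along the grain: still 120 mm long, 13 mm thick at the butt, but full 30 mm width only over 48 mm at the butt; from there to the thin end a sliver 10 to 13 mm wide is left, along its -y side. Origin: middle of the underside of the original outline, 60 mm from either end; x points to the thin end. Grip its full-width part, about 35 mm behind the origin.
- bucket: Scrap bucket: black round open bucket fixed to the worktop, 88 mm high, 200 mm across the rim, 160 mm across the inner floor, which is 4 mm above the worktop. Origin: centre of its underside.
- pump: Grey booster pump, 4 kg, on a steel base plate 220 mm deep, 220 mm wide, 6 mm thick, held by two rubber bushes at its rear. Origin: on the worktop under the plate's middle; x points from the front edge (robot side) to the rear, y along the edge. Motor and casing lie along y, up to 170 mm high; the plate's first 80 mm behind the front edge are bare. Below, its front 180 mm are empty.
- pump_edge (a point): Middle of the plate's lower front edge, 7 mm above the worktop at the start; x points in under the plate, z up. A sound shim touches once 57 mm of it are in; each further 10.4 mm lifts the edge 1 mm. It resists with 2 to 6 N at first bite, rising by 2 to 5 N per 10 mm, more if also pressed down; it is tight with 67 to 78 mm in (1 to 2 mm of lift, some 5 to 15 N) and does not slip back.
- wrench: Adjustable wrench with a red handle, 210 mm long, 13 mm high, lying on the worktop; not to be moved. Origin: on the worktop near its middle, x towards the jaws.
- pliers: Slip-joint pliers with blue handles, 210 mm long, 16 mm high, lying on the worktop; not to be moved. Origin: on the worktop near the middle, x towards the jaws.
- tape: Roll of white thread-seal tape lying flat, 52 mm across, 18 mm high; not to be moved. Origin: centre of its underside.
- slip_nut: Black winged slip nut lying flat, 60 mm over its lugs, 16 mm high; not to be moved. Origin: centre of its underside.
- screwdriver: Screwdriver lying on the worktop beyond the shims; not to be moved. Origin: about its middle, x towards the blade.
- elbow: Copper pipe elbow with 40 mm collars, 70 mm over all, lying on the worktop; not to be moved. Origin: under its corner.
There are look-alikes about, which are no part of the job. Leave any purple look-alike of the shim_d alone.

How it is judged:
At the end, for the whole second after the job is handed in: Both broken shims rest in the bucket. One sound shim rests at least 35 mm under the front edge, within 50 mm of its middle and 20 degrees of square, carrying over 2 N; the edge is lifted 0.5 to 4 mm. The other sound shims are within 30 mm of their places (((x of shim_a in the frame of pump_edge between -0.025 and 0.045 m and y of shim_a in the frame of pump_edge between -0.05 and 0.05 m and angle between the x axis of shim_a and the x axis of pump_edge, either way round below 0.35 rad and contact force between shim_a and pump above 2 N and linear speed of shim_a below 0.01 m/s and distance of each of shim_b, shim_c, shim_d from where it was at the start of the episode below 0.03 m) or (x of shim_b in the frame of pump_edge between -0.025 and 0.045 m and y of shim_b in the frame of pump_edge between -0.05 and 0.05 m and angle between the x axis of shim_b and the x axis of pump_edge, either way round below 0.35 rad and contact force between shim_b and pump above 2 N and linear speed of shim_b below 0.01 m/s and distance of each of shim_a, shim_c, shim_d from where it was at the start of the episode below 0.03 m) or (x of shim_c in the frame of pump_edge between -0.025 and 0.045 m and y of shim_c in the frame of pump_edge between -0.05 and 0.05 m and angle between the x axis of shim_c and the x axis of pump_edge, either way round below 0.35 rad and contact force between shim_c and pump above 2 N and linear speed of shim_c below 0.01 m/s and distance of each of shim_a, shim_b, shim_d from where it was at the start of the episode below 0.03 m) or (x of shim_d in the frame of pump_edge between -0.025 and 0.045 m and y of shim_d in the frame of pump_edge between -0.05 and 0.05 m and angle between the x axis of shim_d and the x axis of pump_edge, either way round below 0.35 rad and contact force between shim_d and pump above 2 N and linear speed of shim_d below 0.01 m/s and distance of each of shim_a, shim_b, shim_c from where it was at the start of the episode below 0.03 m)) and height (world z) of pump_edge between 0.0075 and 0.011 m and horizontal distance between each of shim_snapped, shim_split and bucket below 0.09 m and height (world z) of each of shim_snapped, shim_split below 0.08 m and linear speed of each of shim_snapped, shim_split below 0.02 m/s); the robot touches nothing.
It fails at once if a tool is pushed more than 25 mm from its place (distance of any of wrench, pliers, screwdriver from where it was at the start of the episode above 0.025 m).
It fails at once if the tape roll, slip nut or elbow is pushed more than 25 mm from its place (distance of any of tape, slip_nut, elbow from where it was at the start of the episode above 0.025 m).
It fails at once if the pump's front edge is jacked up by more than 5.5 mm (height (world z) of pump_edge above 0.0125 m).
It also fails if it takes over 70 s, if anything falls off the work surface, if the arm or the gripper's body presses on something with over 40 N, if the wrist force passes 120 N, or if a joint passes its speed limit or range.

## Robot

A 6-joint arm with a two-finger parallel gripper is mounted at the origin on the work surface. World frame = base frame: x ahead of the robot, y to its left, z up, the work surface at z = 0. Lengths are in m, angles in rad, forces in N, time in s.
With the tool pointing down it reaches from about 0.35 to 0.775 m from the base axis. Payload 7.3 kg.
Tool frame: the origin (TCP) lies at the very end of the fingers, on their centre line; the grasp point (between the pads) lies 19 mm behind it; z points along the fingers, y is the direction in which the jaws open and shut (so a half turn about z gives the same grasp; the last joint's range is limited). The gripper opens to 92 mm and grips with 3 to 60 N. Pads are 19 mm wide; open, the fingers measure 130 mm over their backs; the gripper's body (75 mm by 190 mm) begins 47 mm behind the grasp point.
Start: joints at [1.082, 0.342, 1.524, -0, 1.275, -0.146], TCP at [0.176, 0.494, 0.227] pointing down, gripper open.
Joint ranges: [-2.53, 2.53], [-0.77, 2.02], [0.04, 2.7], [-1, 4.14], [0.28, 2.66], [-3.11, 3.11]. Speed limits (rad/s): [2.57, 2.57, 3.14, 3.14, 3.14, 3.14].

## Interface

Orientations are given as [roll, pitch, yaw] about the fixed x, y, z axes, in that order (R = Rz(yaw) Ry(pitch) Rx(roll)).
In Python, from cell import robot gives the robot as it stands.
- The arm moves only by the tool apply_moves, never from a script. Its argument "plan" is a list of rows, each an object of numbers: "tx", "ty", "tz": the shift along the tool's x, y, z in m; "yaw": the turn about the tool's z in rad; "grip": the opening, from -1 (shut) to 1 (fully open), so that 0 is half open. In form: [{"tx": .., "ty": .., "tz": .., "yaw": .., "grip": ..}, ...]. A call has 1 to 8 rows; each row is the pose to reach, as a shift and turn from the pose commanded when the call began, along the tool's axes at that moment; what a row does not reach only later rows make up. A row lasts 1/8 s, in which the tool goes at most 62.5 mm and 10.7 degrees, less where a joint would pass 70% of its speed; a pose out of reach is approached as far as the arm can. A call with a gripper value outside its range is refused whole. The fingers move at their own pace and stop on an object; "force" is the grip in N (left out, the last holds). Time passes only in rows, so rows that repeat a pose let the fingers close. It gives the time, the measured TCP pose, the force and the opening at its end, in the units of the state.
- robot.observe(): the state, without advancing time (a new reading comes with each control period).
- robot.read_camera(name): name is "scene" or "side" or "wrist"; returns (picture, depth): 384x512x3 uint8, red, green, blue; 384x512 float32, m along the optical axis (not along the pixel's ray), 0 where there is no reading.
- robot.get_calibration(name): a dict with "camera_matrix" (3x3 intrinsics, pixels), "R" (3x3) and "t" (3): a world point X has camera coordinates R X + t. Camera axes: x right, y down, z forward; pixel columns grow to the right and rows downward; lengths in m; the calibration is good to about 2 mm. A picture is of the moment at which its call begins: read the wrist's pose just before it. get_calibration takes no time and is no camera call; for the wrist camera it gives the pose at the moment of the call.
- robot.hand_in(): hands the job in, once; it reports no verdict.
Trained networks look in the newest picture that a camera, given by its name, has taken for a name from the list of things; names that differ only in an ending like _2 or _b are one class to them, and where a whole thing is asked for, a point or a joint stands for the part that bears it (a point fixed in the world has none). Each returns a list of dicts, best first, with "confidence" (0 to 1); they miss things now and then, are a little off and sometimes report something else, mostly with a low value. They report only what shows in the picture. A call takes as long as a camera call. They do not tell look-alikes from the thing itself.
- robot.outline_of(label, camera): "region" (384x512 bool, what is visible of it) and "pixel" ([row, column] in pixels, amid what is visible of it).
- robot.tip_of(label, camera): "pixel" ([row, column] in pixels: a listed point, or the origin of a listed thing).
The state is a dict: "time": time; "qpos": joint angles; "qvel": joint speeds; "joint_efforts": joint torques, N m; "tool_pos": TCP position; "tool_rot": TCP orientation; "contact_force": force on the tool from outside, world axes, zero at the start; "torque": the same for the moment, N m; "opening": finger opening in m.
Only numpy, scipy, OpenCV 4.12 (cv2) and the standard library are available. Lean on these libraries where they do the work, as an engineer would, in place of code of your own. Each camera call takes 0.05 s, during which the arm holds its last target.

## Working session

There is one attempt and no reset: what is moved stays moved. The work goes in short steps, Python scripts to look and compute and a tool call to move; the robot and the scene stay as the last step left them, time stands still between calls to the robot, and variables do not carry over. Pictures are saved under pics/ and viewed, and the job is handed in when it is done.

Besides the shell and the picture viewer there is one more tool, called after "Call:" in YAML: its name, and indented under it one key for each argument. apply_moves: Moves the arm, as the interface text tells. Its arguments: {"type":"object","properties":{"plan":{"type":"array","items":{"type":"object","properties":{"tx":{"type":"number"},"ty":{"type":"number"},"tz":{"type":"number"},"yaw":{"type":"number"},"grip":{"type":"number"}}}},"force":{"type":"number"}},"required":["plan"]}

```bash
ls; mkdir -p pics
python3 - <<'E'
from cell import robot
import cv2,numpy as np
print(robot.observe())
for n in ["scene","side"]:
    p,d=robot.read_camera(n); cv2.imwrite(f"pics/{n}0.png",cv2.resize(p[:,:,::-1],(800,600),interpolation=cv2.INTER_CUBIC)); np.savez(f"{n}0.npz",p=p,d=d)
    c=robot.get_calibration(n); print(n,c)
    np.savez(f"{n}cal.npz",**c)
E
```

```text
pics
{'time': 0.0, 'qpos': array([ 1.08197115e+00,  3.42700280e-01,  1.52496590e+00, -2.90453350e-06,
        1.27541996e+00, -1.45999877e-01]), 'qvel': array([8.17472224e-04, 1.10164895e-03, 3.86814976e-05, 3.08302436e-06,
       1.93642691e-03, 2.35086935e-03]), 'joint_efforts': array([-1.14004513e-03, -4.31237090e+01, -2.44225144e+01,  7.17837154e-02,
        5.57622034e-02, -8.90174761e-05]), 'tool_pos': array([0.17627286, 0.49410828, 0.22607446]), 'tool_rot': array([-3.14011465e+00, -2.14527125e-04,  2.79876804e+00]), 'contact_force': array([-0.3220472 ,  0.34697077, -0.58888452]), 'torque': array([0.01578946, 0.00374507, 0.04764331]), 'opening': 0.09202520888165963}
scene {'camera_matrix': array([[374.81067427,   0.        , 259.1902451 ],
       [  0.        , 374.81067427, 186.0061605 ],
       [  0.        ,   0.        ,   1.        ]]), 'R': array([[-0.02224911,  0.99974357,  0.00421651],
       [ 0.79527935,  0.02025426, -0.60590472],
       [-0.60583474, -0.01012754, -0.79552605]]), 't': array([-0.04991004, -0.35940839,  1.27485603])}
side {'camera_matrix': array([[448.65979557,   0.        , 261.39931456],
       [  0.        , 448.65979557, 196.18136426],
       [  0.        ,   0.        ,   1.        ]]), 'R': array([[ 0.98977216, -0.14223502,  0.01096665],
       [-0.10295023, -0.76538288, -0.63528758],
       [ 0.09875382,  0.62766094, -0.77219779]]), 't': array([-0.44439607,  0.14258561,  1.27956324])}
```

View pics/scene0.png

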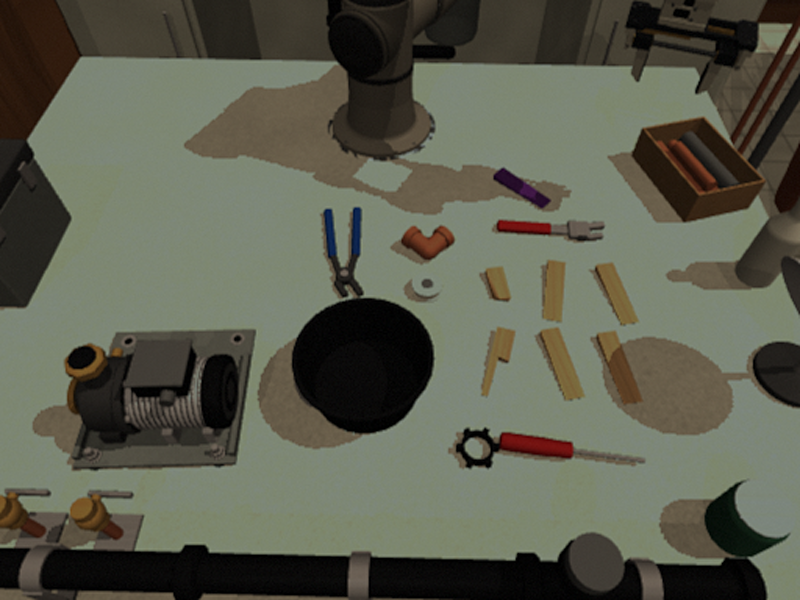

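View pics/side0.png

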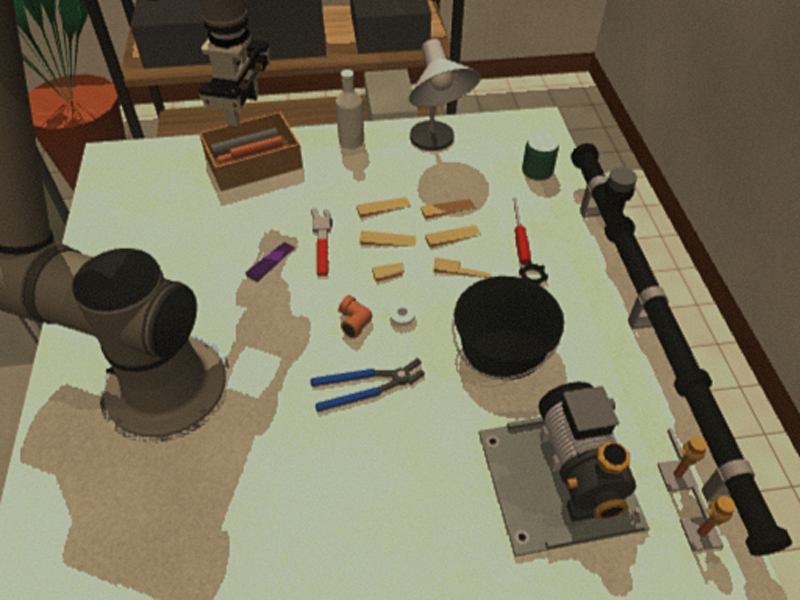

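```bash
cat > h.py <<'E'
import numpy as np,cv2
def cal(n):
    c=np.load(f"{n}cal.npz"); return c["camera_matrix"],c["R"],c["t"]
def cloud(d,K,R,t):
    v,u=np.mgrid[0:384,0:512]
    P=np.stack([(u-K[0,2])/K[0,0]*d,(v-K[1,2])/K[1,1]*d,d],-1)
    return (P-t)@R
def ray(px,K,R,t,z):  # px row,col -> plane z
    r=R.T@np.array([(px[1]-K[0,2])/K[0,0],(px[0]-K[1,2])/K[1,1],1.]); c=-R.T@t
    return c+r*(z-c[2])/r[2]
E
python3 - <<'E'
from cell import robot
from h import *
for n in ["scene","side"]:
    K,R,t=cal(n); d=np.load(f"{n}0.npz")["d"]; X=cloud(d,K,R,t)
    for l in ["shim_a","shim_snapped","shim_split","bucket","pump","wrench","pliers","tape","slip_nut","screwdriver","elbow"]:
        for r in robot.outline_of(l,n):
            m=r["region"]&(d>0); P=X[m]
            if len(P)<5: continue
            (c,s,a)=cv2.minAreaRect((P[:,:2]*1000).astype(np.float32))
            print(n,l,round(r["confidence"],2),np.round(r["pixel"]),"c",np.round(c),np.round(s),round(a,1),"z",np.round(np.percentile(P[:,2],[5,95])*1000))
    for l in ["pump_edge","pump","bucket","shim_a","shim_snapped","shim_split"]:
        for r in robot.tip_of(l,n): print(n,"tip",l,round(r["confidence"],2),np.round(r["pixel"]),np.round(ray(r["pixel"],K,R,t,0.007 if l=="pump_edge" else 0.0)*1000))
E
```

```text
scene shim_a 0.83 [236. 358.] c [586. 307.] [127.  37.] 11.1 z [-0. 12.]
scene shim_a 0.76 [188. 393.] c [445. 421.] [132.  40.] 11.3 z [-0. 12.]
scene shim_a 0.65 [119. 335.] c [196. 283.] [120.  36.] 46.5 z [ 0. 12.]
scene shim_a 0.62 [186. 356.] c [444. 314.] [ 35. 134.] 77.7 z [-0. 12.]
scene shim_a 0.61 [235. 395.] c [595. 394.] [120.  32.] 10.2 z [ 0. 12.]
scene shim_snapped 0.57 [180. 320.] c [433. 218.] [78. 31.] 10.6 z [ 4. 13.]
scene shim_split 0.75 [222. 319.] c [584. 210.] [ 32. 134.] 74.7 z [-1. 13.]
scene bucket 0.81 [233. 234.] c [598.  -5.] [269. 220.] 7.8 z [ 2. 88.]
scene bucket 0.62 [144. 356.] c [307. 325.] [193.  44.] 86.1 z [ 3. 14.]
scene pump 0.73 [252. 107.] c [ 661. -308.] [222. 272.] 2.9 z [ 12. 163.]
scene wrench 0.95 [146. 358.] c [307. 325.] [ 55. 198.] 1.2 z [ 0. 14.]
scene wrench 0.19 [189. 394.] c [450. 421.] [122.  39.] 10.8 z [-0. 12.]
scene pliers 0.76 [167. 222.] c [372. -51.] [199.  63.] 4.9 z [ 6. 15.]
scene tape 0.69 [184. 271.] c [449.  98.] [51. 45.] 0.8 z [ 2. 20.]
scene slip_nut 0.68 [295. 305.] c [732. 167.] [61. 53.] 32.4 z [-0. 17.]
scen
[... 2043 characters left out ...]
0.61 [156. 332.] c [736. 291.] [192.  26.] 82.4 z [12. 27.]
side elbow 0.91 [199. 230.] c [355.  92.] [61. 78.] 32.7 z [12. 40.]
side tip pump_edge 0.81 [316. 316.] [ 548. -294.    7.]
side tip pump 0.56 [304. 354.] [ 654. -272.    0.]
side tip bucket 0.91 [221. 326.] [646.   1.   0.]
side tip shim_a 0.71 [168. 174.] [198. 281.   0.]
side tip shim_a 0.69 [132. 249.] [467. 421.   0.]
side tip shim_a 0.65 [152. 287.] [580. 303.   0.]
side tip shim_a 0.6 [133. 283.] [584. 398.   0.]
side tip shim_a 0.54 [155. 249.] [450. 310.   0.]
side tip shim_snapped 0.48 [173. 248.] [439. 225.   0.]
side tip shim_snapped 0.42 [153. 246.] [441. 319.   0.]
side tip shim_split 0.63 [172. 292.] [581. 211.   0.]
```

Run:
```python
import cv2
a=cv2.imread("pics/scene0.png");
import numpy as np
p=np.load("scene0.npz")["p"][:,:,::-1]
cv2.imwrite("pics/crop_shims.png",cv2.resize(p[155:310,285:425],None,fx=5,fy=3.87*5/3.87*0.75,interpolation=cv2.INTER_CUBIC))
q=np.load("side0.npz")["p"][:,:,::-1]
cv2.imwrite("pics/crop_pump.png",cv2.resize(q[230:370,290:430],None,fx=4.2,fy=4.2,interpolation=cv2.INTER_CUBIC))
```

```text
(no output)
```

View pics/crop_shims.png

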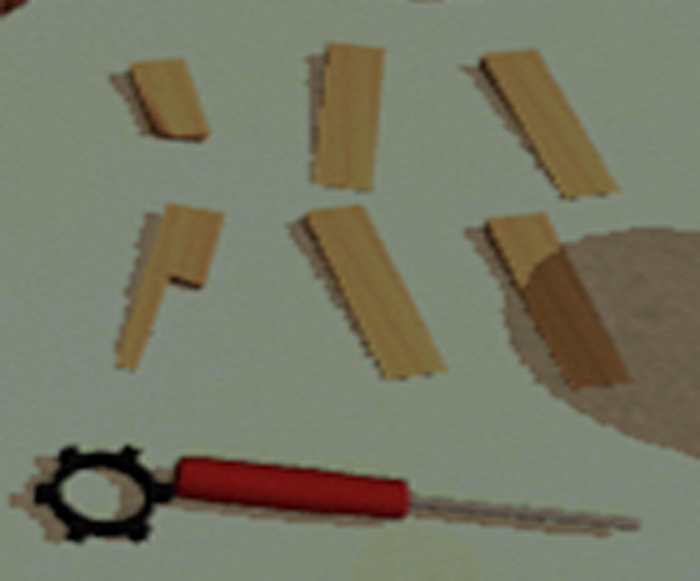

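View pics/crop_pump.png

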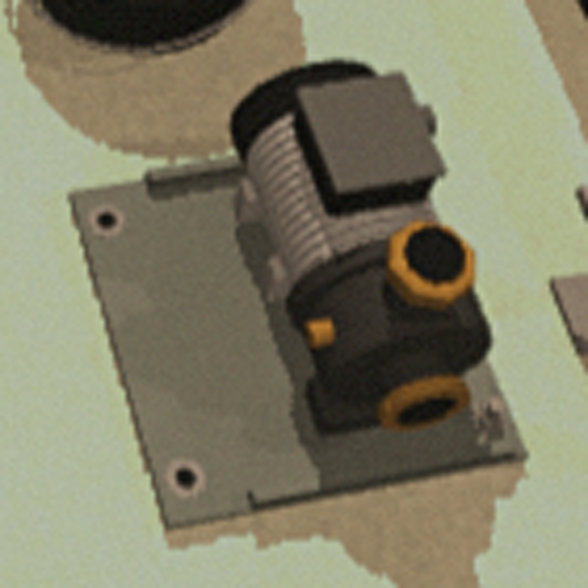

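Run:
```python
from h import *
# fit shims by colour+height, both cameras
for n in ["scene","side"]:
    K,R,t=cal(n); z=np.load(f"{n}0.npz"); d,p=z["d"],z["p"].astype(int); X=cloud(d,K,R,t)
    w=(d>0)&(p[...,0]-p[...,2]>35)&(p[...,1]-p[...,2]>12)&(X[...,2]>-.01)&(X[...,2]<.02)&(X[...,0]>.35)&(X[...,0]<.68)&(X[...,1]>.15)&(X[...,1]<.5)
    k,lab,st,_=cv2.connectedComponentsWithStats(w.astype(np.uint8))
    for i in range(1,k):
        if st[i,4]<40: continue
        P=X[lab==i]; c,s,a=cv2.minAreaRect((P[:,:2]*1000).astype(np.float32))
        m=P.mean(0); q=P-m; u,sv,vt=np.linalg.svd(q[:,:2],full_matrices=False); ax=vt[0]
        slope=np.polyfit(q[:,:2]@ax,P[:,2],1)[0]
        if slope>0: ax=-ax
        print(n,st[i,4],"c",np.round(c),"mean",np.round(m*1000),np.round(s),"yaw",round(np.degrees(np.arctan2(ax[1],ax[0])),1),"rect",round(a,1),round(slope,3))
    # pump plate
    pl=(X[...,2]>.009)&(X[...,2]<.018)&(X[...,0]>.5)&(X[...,0]<.8)&(X[...,1]<-.15)&(d>0)&(X[...,1]>-.45)
    k,lab,st,_=cv2.connectedComponentsWithStats(pl.astype(np.uint8)); i=1+np.argmax(st[1:,4]); P=X[lab==i]
    # front edge: min x per y bin
    ys=np.arange(-.42,-.17,.01); E=[]
    for y in ys:
        b=P[abs(P[:,1]-y)<.006]
        if len(b)>3: E.append((y,b[:,0].min()))
    E=np.array(E); print(n,"plate z",np.median(P[:,2]),"y",P[:,1].min(),P[:,1].max()); print(np.round(E*1000).astype(int).tolist())
    # bucket rim
    rm=(X[...,2]>.08)&(X[...,2]<.095)&(abs(X[...,1])<.15)&(X[...,0]>.45)&(X[...,0]<.8)&(d>0)
    P=X[rm]; print("rim",np.round(P.min(0)*1000),np.round(P.max(0)*1000), cv2.minEnclosingCircle((P[:,:2]*1000).astype(np.float32)))
```

```text
scene 461 c [440. 314.] mean [446. 312.   6.] [ 32. 132.] yaw -9.7 rect 79.6 -0.078
scene 472 c [444. 418.] mean [450. 417.   6.] [132.  34.] yaw 11.5 rect 9.8 -0.079
scene 235 c [432. 218.] mean [436. 218.   9.] [75. 31.] yaw 11.8 rect 10.7 -0.069
scene 391 c [585. 208.] mean [577. 207.   7.] [ 32. 129.] yaw -22.2 rect 74.5 -0.087
scene 598 c [584. 305.] mean [589. 306.   6.] [128.  32.] yaw 13.0 rect 12.7 -0.089
scene 625 c [588. 396.] mean [595. 394.   6.] [131.  38.] yaw 10.8 rect 10.2 -0.088
scene plate z 0.013232732671427562 y -0.38750240292501154 -0.16682088065035908
[[-390, 765], [-380, 723], [-370, 724], [-360, 732], [-350, 740], [-340, 739], [-330, 727], [-320, 726], [-310, 720], [-300, 718], [-290, 717], [-280, 717], [-270, 730], [-260, 738], [-250, 713], [-240, 714], [-230, 713], [-220, 713], [-210, 730], [-200, 715], [-190, 713], [-180, 709]]
rim [532. -96.  80.] [732. 103.  92.] ((631.4223022460938, 4.137370586395264), 100.79683685302734)
side 924 c [607. 432.] mean [606. 433.   1.] [136. 146.] yaw 34.0 rect 89.9 0.049
side 293 c [449. 427.] mean [445. 416.   5.] [123.  56.] yaw 15.7 rect 16.5 0.059
side 316 c [589. 314.] mean [585. 304.   5.] [124.  57.] yaw 15.9 rect 17.0 0.057
side 335 c [449. 322.] mean [443. 314.   5.] [ 61. 122.] yaw -7.2 rect 84.7 -0.048
side 262 c [593. 214.] mean [576. 208.   6.] [ 54. 121.] yaw -19.1 rect 79.2 -0.058
side 219 c [436. 219.] mean [434. 216.   6.] [61. 67.] yaw 21.2 rect 89.3 0.03
side plate z 0.013296275041558135 y -0.3969881675557425 -0.17556504251836166
[[-400, 556], [-390, 556], [-380, 555], [-370, 555], [-360, 555], [-350, 554], [-340, 554], [-330, 552], [-320, 552], [-310, 551], [-300, 551], [-290, 551], [-280, 550], [-270, 550], [-260, 549], [-250, 549], [-240, 548], [-230, 548], [-220, 546], [-210, 547], [-200, 546], [-190, 545], [-180, 545]]
rim [533. -97.  80.] [733. 106.  93.] ((633.4398803710938, 4.624205589294434), 102.73258972167969)
```

The snapped shim (scene px 497,283 in the 800x600 picture) and the split one (498,360) stand out. The four sound shims are at (553,290), (615,293), (560,362) and (618,367). The purple look-alike at (520,187) stays untouched. I'll go above the snapped shim first.

```bash
cat >> h.py <<'E'
def go(s,x,y,z,yawdeg):
    yaw=s["tool_rot"][2]; dw=np.array([x,y])-s["tool_pos"][:2]
    dy=(np.radians(yawdeg)-yaw+np.pi/2)%np.pi-np.pi/2
    print("tx %.4f ty %.4f tz %.4f yaw %.4f"%(dw@[np.cos(yaw),np.sin(yaw)],dw@[np.sin(yaw),-np.cos(yaw)],s["tool_pos"][2]-z,-dy),"| turn deg %.1f dist %.3f"%(np.degrees(dy),np.hypot(*dw)))
E
python3 - <<'E'
from cell import robot
from h import *
go(robot.observe(),.434,.218,.18,10.5)
E
```

```text
tx -0.3355 ty -0.1739 tz 0.0467 yaw -0.5260 | turn deg 30.1 dist 0.378
```

Call:
apply_moves:
  plan:
    - {"tx": -0.3355, "ty": -0.174, "tz": 0.047, "yaw": -0.526, "grip": 0.4}
    - {"tx": -0.3355, "ty": -0.174, "tz": 0.047, "yaw": -0.526, "grip": 0.4}
    - {"tx": -0.3355, "ty": -0.174, "tz": 0.047, "yaw": -0.526, "grip": 0.4}
    - {"tx": -0.3355, "ty": -0.174, "tz": 0.047, "yaw": -0.526, "grip": 0.4}
    - {"tx": -0.3355, "ty": -0.174, "tz": 0.047, "yaw": -0.526, "grip": 0.4}
    - {"tx": -0.3355, "ty": -0.174, "tz": 0.047, "yaw": -0.526, "grip": 0.4}
    - {"tx": -0.3355, "ty": -0.174, "tz": 0.047, "yaw": -0.526, "grip": 0.4}
    - {"tx": -0.3355, "ty": -0.174, "tz": 0.047, "yaw": -0.526, "grip": 0.4}

```text
time: 2.8
tool_pos: [0.435, 0.2164, 0.1794]
tool_rot: [-3.141, -0.0, -2.962]
contact_force: [-0.2, -0.3, 0.8]
opening: 0.0641
```

```bash
cat > look.py <<'E'
import sys
from cell import robot
from h import *
s=robot.observe(); p,d=robot.read_camera("wrist"); c=robot.get_calibration("wrist")
np.savez("w.npz",p=p,d=d,**c)
cv2.imwrite(sys.argv[1],cv2.resize(p[:,:,::-1],(800,600)))
print(s["time"],np.round(s["tool_pos"],4),np.round(np.degrees(s["tool_rot"]),2),s["opening"],np.round(s["contact_force"],1))
K,R,t=c["camera_matrix"],c["R"],c["t"]; X=cloud(d,K,R,t); p=p.astype(int)
w=(d>0)&(p[...,0]-p[...,2]>35)&(p[...,1]-p[...,2]>12)&(X[...,2]>-.01)&(X[...,2]<.03)
k,lab,st,_=cv2.connectedComponentsWithStats(w.astype(np.uint8))
for i in range(1,k):
    if st[i,4]<300: continue
    P=X[lab==i]; cc,s_,a=cv2.minAreaRect((P[:,:2]*1000).astype(np.float32))
    print(st[i],"c",np.round(cc),np.round(s_),"rect",round(a,1),"z",np.round(np.percentile(P[:,2],[5,95])*1000))
E
python3 look.py pics/w1.png
```

```text
2.8 [0.435  0.2164 0.1794] [-1.7999e+02 -2.0000e-02 -1.6970e+02] 0.06414986277091769 [-0.2 -0.3  0.8]
[138  56  40  39 484] c [331.  95.] [51. 34.] rect 42.8 z [-2. 30.]
[106  60  86  63 829] c [363.  81.] [99. 45.] rect 70.8 z [-2. 30.]
[   0   98  181   91 6399] c [443.  17.] [101. 212.] rect 1.6 z [-2. 16.]
[ 240  153   35   56 1538] c [436. 217.] [65. 40.] rect 8.9 z [-1. 12.]
[ 305  152   66   91 2352] c [444. 312.] [ 42. 121.] rect 77.6 z [-1. 12.]
[ 399  171   43   53 1734] c [421. 415.] [66. 48.] rect 10.2 z [-1. 12.]
[213 277  41  25 564] c [581. 210.] [31. 66.] rect 36.3 z [-1.  9.]
[287 277  31  25 691] c [568. 303.] [44. 40.] rect 10.9 z [-1. 10.]
```

View pics/w1.png

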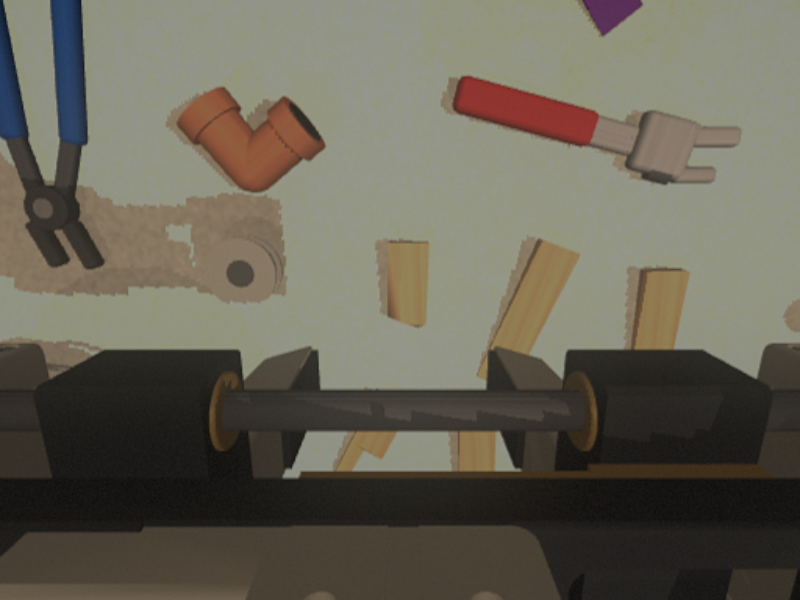

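Call:
apply_moves:
  plan:
    - {"tx": 0.001, "ty": 0, "tz": 0.176, "yaw": 0, "grip": 0.4}
    - {"tx": 0.001, "ty": 0, "tz": 0.176, "yaw": 0, "grip": 0.4}
    - {"tx": 0.001, "ty": 0, "tz": 0.176, "yaw": 0, "grip": 0.4}
    - {"tx": 0.001, "ty": 0, "tz": 0.176, "yaw": 0, "grip": 0.4}
    - {"tx": 0.001, "ty": 0, "tz": 0.176, "yaw": 0, "grip": 0.4}
  force: 25

```text
time: 3.48
tool_pos: [0.4323, 0.2187, 0.0038]
tool_rot: [3.141, -0.0, -2.957]
contact_force: [0.9, 0.1, 0.2]
opening: 0.0638
```

The wrist picture shows the snapped shim at (407,283), centred between the fingers and with the slanting break visible.

Call:
apply_moves:
  plan:
    - {"tx": 0, "ty": 0, "tz": 0, "yaw": 0, "grip": -0.8}
    - {"tx": 0, "ty": 0, "tz": 0, "yaw": 0, "grip": -0.8}
    - {"tx": 0, "ty": 0, "tz": 0, "yaw": 0, "grip": -0.8}
    - {"tx": 0, "ty": 0, "tz": 0, "yaw": 0, "grip": -0.8}
    - {"tx": 0, "ty": 0, "tz": -0.16, "yaw": 0, "grip": -0.8}
    - {"tx": 0, "ty": 0, "tz": -0.16, "yaw": 0, "grip": -0.8}
    - {"tx": 0, "ty": 0, "tz": -0.16, "yaw": 0, "grip": -0.8}
    - {"tx": 0, "ty": 0, "tz": -0.16, "yaw": 0, "grip": -0.8}
  force: 25

```text
time: 4.47
tool_pos: [0.4345, 0.2181, 0.1665]
tool_rot: [3.141, 0.006, -2.959]
contact_force: [0.2, 0.3, 0.2]
opening: 0.0295
```

Run:
```python
from cell import robot
from h import *
s=robot.observe(); print(s["opening"]); go(s,.632,.003,.16,10); go(s,.632,.003,.08,10)
```

```text
0.029546393446263
tx -0.1550 ty -0.2475 tz 0.0065 yaw 0.0085 | turn deg -0.5 dist 0.292
tx -0.1550 ty -0.2475 tz 0.0865 yaw 0.0085 | turn deg -0.5 dist 0.292
```

Call:
apply_moves:
  plan:
    - {"tx": -0.155, "ty": -0.2475, "tz": 0.005, "yaw": 0, "grip": -0.8}
    - {"tx": -0.155, "ty": -0.2475, "tz": 0.005, "yaw": 0, "grip": -0.8}
    - {"tx": -0.155, "ty": -0.2475, "tz": 0.005, "yaw": 0, "grip": -0.8}
    - {"tx": -0.155, "ty": -0.2475, "tz": 0.005, "yaw": 0, "grip": -0.8}
    - {"tx": -0.155, "ty": -0.2475, "tz": 0.005, "yaw": 0, "grip": -0.8}
    - {"tx": -0.155, "ty": -0.2475, "tz": 0.005, "yaw": 0, "grip": -0.8}
    - {"tx": -0.155, "ty": -0.2475, "tz": 0.105, "yaw": 0, "grip": -0.8}
    - {"tx": -0.155, "ty": -0.2475, "tz": 0.105, "yaw": 0, "grip": -0.8}

```text
time: 5.48
tool_pos: [0.6278, 0.0036, 0.055]
tool_rot: [3.14, -0.005, -2.958]
contact_force: [0.3, -0.3, -0.9]
opening: 0.0295
```

Call:
apply_moves:
  plan:
    - {"tx": 0, "ty": 0, "tz": 0, "yaw": 0, "grip": -0.8}
    - {"tx": 0, "ty": 0, "tz": 0, "yaw": 0, "grip": 0.2}
    - {"tx": 0, "ty": 0, "tz": 0, "yaw": 0, "grip": 0.2}
    - {"tx": 0, "ty": 0, "tz": 0, "yaw": 0, "grip": 0.2}
    - {"tx": 0, "ty": 0, "tz": -0.1, "yaw": 0, "grip": 0.2}
    - {"tx": 0, "ty": 0, "tz": -0.1, "yaw": 0, "grip": 0.2}
    - {"tx": 0, "ty": 0, "tz": -0.1, "yaw": 0, "grip": 0.2}

```text
time: 6.35
tool_pos: [0.6326, 0.0023, 0.1634]
tool_rot: [-3.139, 0.008, -2.958]
contact_force: [1.1, -0.7, -0.3]
opening: 0.0551
```

Run:
```python
from cell import robot
from h import *
s=robot.observe(); go(s,.551,.218,.16,-15.5)
p,d=robot.read_camera("side"); X=cloud(d,*cal("side"))
cv2.imwrite("pics/s2.png",cv2.resize(p[150:260,260:390,::-1],None,fx=5,fy=5))
p,d=robot.read_camera("scene"); X=cloud(d,*cal("scene"));p=p.astype(int)
w=(d>0)&(p[...,0]-p[...,2]>35)&(p[...,1]-p[...,2]>12)&(X[...,2]>0)&(X[...,2]<.03)&(X[...,0]>.5)&(X[...,0]<.66)&(X[...,1]>.17)&(X[...,1]<.26)
P=X[w]
for x in np.arange(.52,.65,.01):
    b=P[abs(P[:,0]-x)<.005]
    if len(b): print(round(x,3),np.round([b[:,1].min(),b[:,1].max(),b[:,2].mean()],3))
```

```text
tx 0.0409 ty 0.2269 tz 0.0034 yaw 0.4537 | turn deg -26.0 dist 0.231
0.52 [0.224 0.224 0.001]
0.53 [0.206 0.229 0.01 ]
0.54 [0.205 0.237 0.011]
0.55 [0.197 0.233 0.01 ]
0.56 [0.196 0.232 0.009]
0.57 [0.199 0.229 0.009]
0.58 [0.192 0.226 0.007]
0.59 [0.189 0.223 0.006]
0.6 [0.191 0.203 0.006]
0.61 [0.188 0.198 0.005]
0.62 [0.183 0.197 0.003]
0.63 [0.182 0.194 0.003]
0.64 [0.179 0.189 0.002]
```

View pics/s2.png

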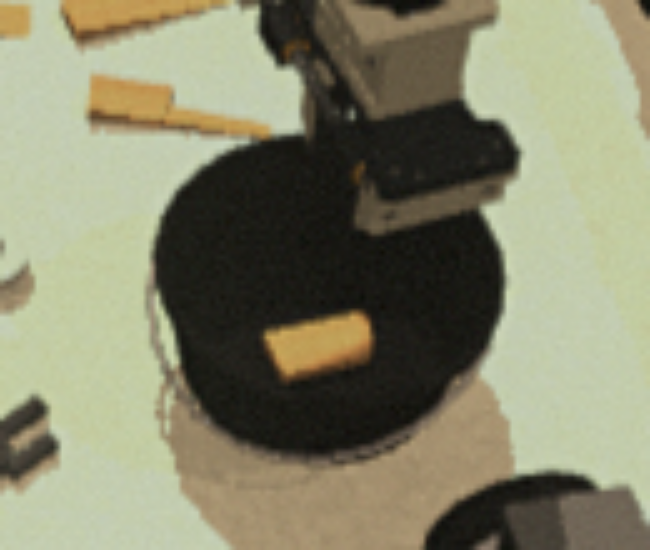

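The crop shows the snapped shim lying in the bucket (320,345). Now the split shim, gripped on its wide part at about (0.552, 0.216).

Call:
apply_moves:
  plan:
    - {"tx": 0.04, "ty": 0.225, "tz": 0, "yaw": 0.454, "grip": 0.4}
    - {"tx": 0.04, "ty": 0.225, "tz": 0, "yaw": 0.454, "grip": 0.4}
    - {"tx": 0.04, "ty": 0.225, "tz": 0, "yaw": 0.454, "grip": 0.4}
    - {"tx": 0.04, "ty": 0.225, "tz": 0, "yaw": 0.454, "grip": 0.4}
    - {"tx": 0.04, "ty": 0.225, "tz": 0, "yaw": 0.454, "grip": 0.4}
    - {"tx": 0.04, "ty": 0.225, "tz": 0, "yaw": 0.454, "grip": 0.4}

```text
time: 7.2
tool_pos: [0.5498, 0.216, 0.1576]
tool_rot: [-3.14, -0.002, 2.871]
contact_force: [-0.4, -0.1, 0.4]
opening: 0.0641
```

```bash
python3 look.py pics/w2.png; python3 -c "
from cell import robot
from h import *
go(robot.observe(),.552,.216,.0035,-15.5)"
```

```text
7.2 [0.5498 0.216  0.1576] [-1.7993e+02 -9.0000e-02  1.6451e+02] 0.0640996428668295 [-0.4 -0.1  0.4]
[  43    0   84   60 1213] c [372. 108.] [32. 81.] rect 5.9 z [18. 30.]
[ 304    0   39  125 3960] c [450. 313.] [ 38. 114.] rect 78.2 z [ 0. 11.]
[ 392    0   70   99 3709] c [457. 423.] [108.  44.] rect 16.5 z [-1.  9.]
[  386   105   126   136 10796] c [611. 427.] [134. 154.] rect 87.5 z [-2. 10.]
[ 302  142   72  100 2754] c [588. 307.] [122.  42.] rect 15.4 z [-1. 12.]
[ 241  167   36   82 1802] c [580. 209.] [39. 99.] rect 74.8 z [-1. 12.]
tx -0.0016 ty 0.0010 tz 0.1544 yaw -0.0010 | turn deg 0.1 dist 0.002
```

View pics/w2.png

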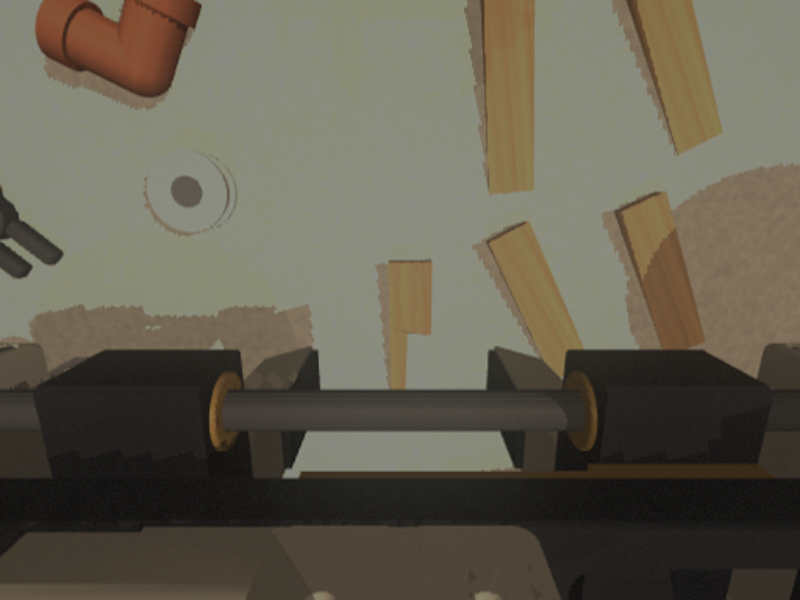

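The split shim (410,297), with its notch on one side, sits square between the fingers. I'll go straight down.

Call:
apply_moves:
  plan:
    - {"tx": -0.001, "ty": 0.001, "tz": 0.154, "yaw": 0, "grip": 0.4}
    - {"tx": -0.001, "ty": 0.001, "tz": 0.154, "yaw": 0, "grip": 0.4}
    - {"tx": -0.001, "ty": 0.001, "tz": 0.154, "yaw": 0, "grip": 0.4}
    - {"tx": -0.001, "ty": 0.001, "tz": 0.154, "yaw": 0, "grip": 0.4}
    - {"tx": -0.001, "ty": 0.001, "tz": 0.154, "yaw": 0, "grip": 0.4}

```text
time: 7.88
tool_pos: [0.5518, 0.2159, 0.0044]
tool_rot: [-3.141, -0.0, 2.869]
contact_force: [0.3, 0.0, -0.1]
opening: 0.0642
```

Call:
apply_moves:
  plan:
    - {"tx": 0, "ty": 0, "tz": 0, "yaw": 0, "grip": -0.8}
    - {"tx": 0, "ty": 0, "tz": 0, "yaw": 0, "grip": -0.8}
    - {"tx": 0, "ty": 0, "tz": 0, "yaw": 0, "grip": -0.8}
    - {"tx": 0, "ty": 0, "tz": 0, "yaw": 0, "grip": -0.8}
    - {"tx": 0, "ty": 0, "tz": -0.15, "yaw": 0, "grip": -0.8}
    - {"tx": 0, "ty": 0, "tz": -0.15, "yaw": 0, "grip": -0.8}
    - {"tx": 0, "ty": 0, "tz": -0.15, "yaw": 0, "grip": -0.8}
    - {"tx": 0, "ty": 0, "tz": -0.15, "yaw": 0, "grip": -0.8}
  force: 25

```text
time: 8.88
tool_pos: [0.5525, 0.2176, 0.157]
tool_rot: [3.139, 0.004, 2.871]
contact_force: [-0.7, -0.2, -0.3]
opening: 0.0299
```

```bash
python3 -c "
from cell import robot
from h import *
s=robot.observe();go(s,.60,.006,.16,-15.5);go(s,.600,.006,.055,-15.5)"
```

```text
tx -0.1024 ty -0.1912 tz -0.0030 yaw -0.0001 | turn deg 0.0 dist 0.217
tx -0.1024 ty -0.1912 tz 0.1020 yaw -0.0001 | turn deg 0.0 dist 0.217
```

Call:
apply_moves:
  plan:
    - {"tx": -0.102, "ty": -0.191, "tz": 0, "yaw": 0, "grip": -0.8}
    - {"tx": -0.102, "ty": -0.191, "tz": 0, "yaw": 0, "grip": -0.8}
    - {"tx": -0.102, "ty": -0.191, "tz": 0, "yaw": 0, "grip": -0.8}
    - {"tx": -0.102, "ty": -0.191, "tz": 0, "yaw": 0, "grip": -0.8}
    - {"tx": -0.102, "ty": -0.191, "tz": 0, "yaw": 0, "grip": -0.8}
    - {"tx": -0.102, "ty": -0.191, "tz": 0.1, "yaw": 0, "grip": -0.8}
    - {"tx": -0.102, "ty": -0.191, "tz": 0.1, "yaw": 0, "grip": -0.8}
    - {"tx": -0.102, "ty": -0.191, "tz": 0.1, "yaw": 0, "grip": -0.8}

```text
time: 9.88
tool_pos: [0.5954, 0.0076, 0.0509]
tool_rot: [-3.141, -0.009, 2.872]
contact_force: [0.9, -0.7, 0.1]
opening: 0.0294
```

Call:
apply_moves:
  plan:
    - {"tx": 0, "ty": 0, "tz": 0, "yaw": 0, "grip": 0.2}
    - {"tx": 0, "ty": 0, "tz": 0, "yaw": 0, "grip": 0.2}
    - {"tx": 0, "ty": 0, "tz": 0, "yaw": 0, "grip": 0.2}
    - {"tx": 0, "ty": 0, "tz": -0.1, "yaw": 0, "grip": 0.2}
    - {"tx": 0, "ty": 0, "tz": -0.1, "yaw": 0, "grip": 0.2}
    - {"tx": 0, "ty": 0, "tz": -0.1, "yaw": 0, "grip": 0.2}

```text
time: 10.62
tool_pos: [0.6007, 0.0056, 0.1591]
tool_rot: [3.14, 0.008, 2.871]
contact_force: [0.5, -0.6, -0.4]
opening: 0.0549
```

Run:
```python
from cell import robot
from h import *
s=robot.observe()
p,d=robot.read_camera("side")
cv2.imwrite("pics/s3.png",cv2.resize(p[150:260,260:390,::-1],None,fx=5,fy=5))
p,d=robot.read_camera("scene"); X=cloud(d,*cal("scene"));p=p.astype(int)
cv2.imwrite("pics/sc3.png",cv2.resize(p[160:320,170:330,::-1].astype(np.uint8),None,fx=3.5,fy=3.5))
w=(d>0)&(p[...,0]-p[...,2]>35)&(p[...,1]-p[...,2]>12)&(X[...,2]>0)&(X[...,2]<.03)&(X[...,0]>.36)&(X[...,0]<.52)&(X[...,1]>.28)&(X[...,1]<.35)
P=X[w]
for x in np.arange(.38,.52,.01):
    b=P[abs(P[:,0]-x)<.005]
    if len(b): print(round(x,3),np.round([b[:,1].min(),b[:,1].max(),b[:,2].mean()],3))
go(s,.40,.32,.16,-10)
```

```text
0.38 [0.328 0.33  0.001]
0.39 [0.307 0.337 0.011]
0.4 [0.305 0.337 0.011]
0.41 [0.305 0.335 0.01 ]
0.42 [0.302 0.331 0.009]
0.43 [0.299 0.329 0.008]
0.44 [0.298 0.328 0.007]
0.45 [0.296 0.328 0.006]
0.46 [0.295 0.326 0.006]
0.47 [0.291 0.323 0.004]
0.48 [0.29  0.322 0.003]
0.49 [0.289 0.32  0.002]
0.5 [0.29  0.319 0.002]
0.51 [0.315 0.315 0.003]
tx 0.2775 ty 0.2492 tz -0.0009 yaw -0.0963 | turn deg 5.5 dist 0.373
```

View pics/s3.png

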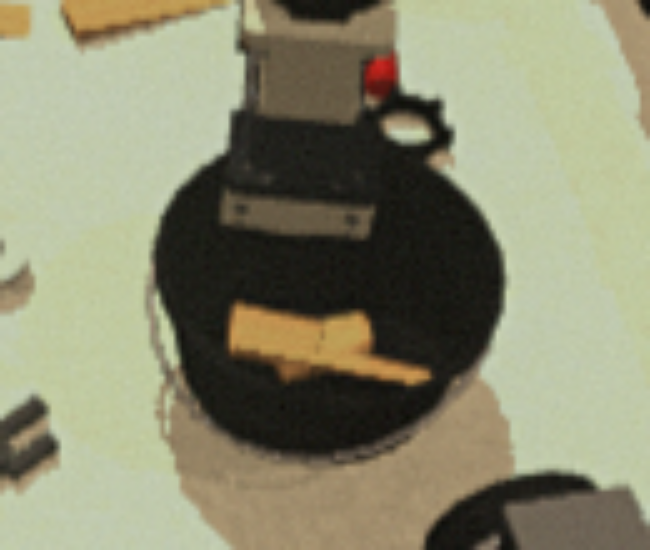

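Both broken shims are now in the bucket (crop about 320,345). Next I take the sound shim at scene (553,290): full rectangular outline, full length, pale and with room around it. I'll confirm it with the wrist view from above.

Call:
apply_moves:
  plan:
    - {"tx": 0.274, "ty": 0.2485, "tz": 0, "yaw": -0.107, "grip": 0.4}
    - {"tx": 0.274, "ty": 0.2485, "tz": 0, "yaw": -0.107, "grip": 0.4}
    - {"tx": 0.274, "ty": 0.2485, "tz": 0, "yaw": -0.107, "grip": 0.4}
    - {"tx": 0.274, "ty": 0.2485, "tz": 0, "yaw": -0.107, "grip": 0.4}
    - {"tx": 0.274, "ty": 0.2485, "tz": 0, "yaw": -0.107, "grip": 0.4}
    - {"tx": 0.274, "ty": 0.2485, "tz": 0, "yaw": -0.107, "grip": 0.4}
    - {"tx": 0.274, "ty": 0.2485, "tz": 0, "yaw": -0.107, "grip": 0.4}
    - {"tx": 0.274, "ty": 0.2485, "tz": 0, "yaw": -0.107, "grip": 0.4}

```text
time: 11.72
tool_pos: [0.4007, 0.3181, 0.1538]
tool_rot: [-3.14, -0.001, 2.979]
contact_force: [0.5, 0.8, -0.6]
opening: 0.064
```

```bash
python3 look.py pics/w3.png; python3 -c "
from cell import robot
from h import *
go(robot.observe(),.403,.320,.003,-9.5)"
```

```text
11.725 [0.4007 0.3181 0.1538] [-1.7991e+02 -7.0000e-02  1.7066e+02] 0.06398522657110486 [ 0.5  0.8 -0.6]
[ 446    0   60   28 1222] c [268. 553.] [59. 24.] rect 82.2 z [-2.  0.]
[ 439  115   73   60 1263] c [405. 557.] [63. 77.] rect 2.4 z [-2.  0.]
[   0  147  198   95 5701] c [384. 134.] [229. 111.] rect 80.3 z [-2. 26.]
[  5 155  39  33 469] c [337.  80.] [60. 20.] rect 55.5 z [17. 30.]
[ 317  158   55   85 2341] c [440. 415.] [99. 43.] rect 10.1 z [-1. 12.]
[ 241  172   37   78 2288] c [433. 314.] [40. 92.] rect 79.6 z [-1. 12.]
[239 285  37  17 348] c [544. 293.] [26. 39.] rect 10.9 z [-1. 13.]
tx -0.0014 ty 0.0026 tz 0.1510 yaw 0.0014 | turn deg -0.1 dist 0.003
```

View pics/w3.png

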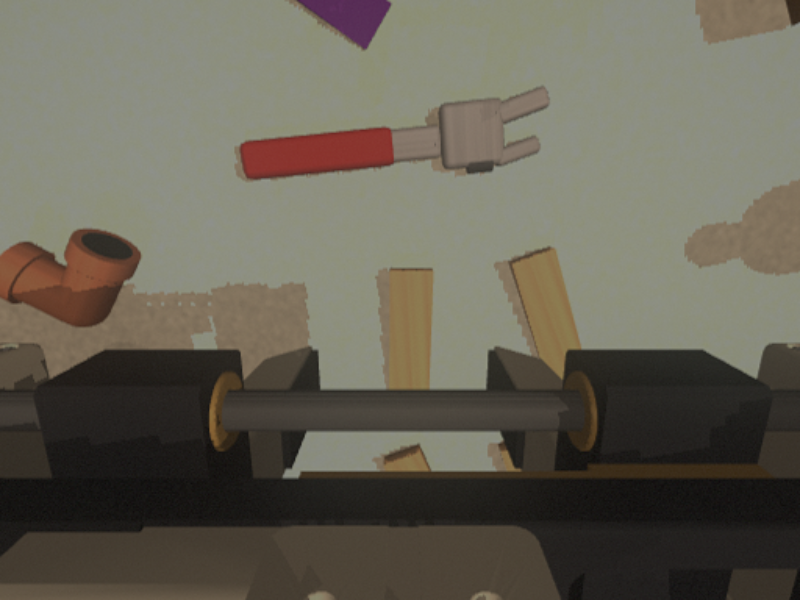

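The sound shim sits at (410,325), plain and aligned with the fingers. The purple piece is at the top (350,15), well away. Descending to grip.

Call:
apply_moves:
  plan:
    - {"tx": -0.0015, "ty": 0.001, "tz": 0.151, "yaw": 0, "grip": 0.4}
    - {"tx": -0.0015, "ty": 0.001, "tz": 0.151, "yaw": 0, "grip": 0.4}
    - {"tx": -0.0015, "ty": 0.001, "tz": 0.151, "yaw": 0, "grip": 0.4}
    - {"tx": -0.0015, "ty": 0.001, "tz": 0.151, "yaw": 0, "grip": 0.4}
    - {"tx": -0.0015, "ty": 0.001, "tz": 0.151, "yaw": 0, "grip": 0.4}

```text
time: 12.4
tool_pos: [0.4035, 0.3181, 0.0034]
tool_rot: [-3.141, -0.0, 2.975]
contact_force: [0.5, 1.1, 0.1]
opening: 0.0646
```

Call:
apply_moves:
  plan:
    - {"tx": 0, "ty": 0, "tz": 0, "yaw": 0, "grip": -0.8}
    - {"tx": 0, "ty": 0, "tz": 0, "yaw": 0, "grip": -0.8}
    - {"tx": 0, "ty": 0, "tz": 0, "yaw": 0, "grip": -0.8}
    - {"tx": 0, "ty": 0, "tz": 0, "yaw": 0, "grip": -0.8}
    - {"tx": 0, "ty": 0, "tz": -0.17, "yaw": 0, "grip": -0.8}
    - {"tx": 0, "ty": 0, "tz": -0.17, "yaw": 0, "grip": -0.8}
    - {"tx": 0, "ty": 0, "tz": -0.17, "yaw": 0, "grip": -0.8}
    - {"tx": 0, "ty": 0, "tz": -0.17, "yaw": 0, "grip": -0.8}
  force: 50

```text
time: 13.4
tool_pos: [0.4043, 0.3205, 0.1775]
tool_rot: [3.136, 0.006, 2.978]
contact_force: [-0.6, 0.7, -0.5]
opening: 0.0288
```

```bash
python3 -c "
from cell import robot
from h import *
s=robot.observe();print(s['tool_pos'],s['opening']);go(s,.40,-.296,.15,2.9)"
```

```text
[0.40434998 0.32048451 0.17752109] 0.02878537899377516
tx -0.0960 ty -0.6090 tz 0.0275 yaw -0.2141 | turn deg 12.3 dist 0.616
```

Call:
apply_moves:
  plan:
    - {"tx": -0.096, "ty": -0.609, "tz": 0.02, "yaw": -0.214, "grip": -0.8}
    - {"tx": -0.096, "ty": -0.609, "tz": 0.02, "yaw": -0.214, "grip": -0.8}
    - {"tx": -0.096, "ty": -0.609, "tz": 0.02, "yaw": -0.214, "grip": -0.8}
    - {"tx": -0.096, "ty": -0.609, "tz": 0.02, "yaw": -0.214, "grip": -0.8}
    - {"tx": -0.096, "ty": -0.609, "tz": 0.02, "yaw": -0.214, "grip": -0.8}
    - {"tx": -0.096, "ty": -0.609, "tz": 0.02, "yaw": -0.214, "grip": -0.8}
    - {"tx": -0.096, "ty": -0.609, "tz": 0.02, "yaw": -0.214, "grip": -0.8}
    - {"tx": -0.096, "ty": -0.609, "tz": 0.02, "yaw": -0.214, "grip": -0.8}

```text
time: 14.4
tool_pos: [0.3982, -0.1767, 0.1566]
tool_rot: [3.14, -0.001, -3.092]
contact_force: [1.8, 0.4, 0.4]
opening: 0.0292
```

```bash
python3 -c "
from cell import robot
from h import *
s=robot.observe();print(s['tool_pos'],s['opening']);go(s,.40,-.296,.15,2.9)"
```

```text
[ 0.39816526 -0.17671808  0.1566482 ] 0.0292280533712664
tx 0.0041 ty -0.1192 tz 0.0066 yaw -0.0005 | turn deg 0.0 dist 0.119
```

Call:
apply_moves:
  plan:
    - {"tx": 0.002, "ty": -0.117, "tz": 0.005, "yaw": 0, "grip": -0.8}
    - {"tx": 0.002, "ty": -0.117, "tz": 0.005, "yaw": 0, "grip": -0.8}
    - {"tx": 0.002, "ty": -0.117, "tz": 0.005, "yaw": 0, "grip": -0.8}
    - {"tx": 0.002, "ty": -0.117, "tz": 0.1, "yaw": 0, "grip": -0.8}
    - {"tx": 0.002, "ty": -0.117, "tz": 0.1, "yaw": 0, "grip": -0.8}
    - {"tx": 0.002, "ty": -0.117, "tz": 0.1, "yaw": 0, "grip": -0.8}

```text
time: 15.15
tool_pos: [0.4012, -0.2892, 0.0551]
tool_rot: [3.136, -0.005, -3.091]
contact_force: [0.4, 0.1, 0.8]
opening: 0.0291
```

Run:
```python
from cell import robot
from h import *
s=robot.observe();print(s['time'],s['tool_pos'],np.degrees(s['tool_rot']),s['opening'],s['contact_force']);go(s,.40,-.296,.004,2.9)
for n in ["side","scene"]:
    p,d=robot.read_camera(n); np.savez(n+"5.npz",p=p,d=d)
q=np.load("side5.npz")["p"][:,:,::-1]
cv2.imwrite("pics/s5.png",cv2.resize(q[200:370,200:430],None,fx=3.4,fy=3.4,interpolation=cv2.INTER_CUBIC))
```

```text
15.15 [ 0.40122118 -0.2892397   0.05514151] [ 179.67226406   -0.27952733 -177.07876105] 0.029119407083827726 [0.37800593 0.05076426 0.7899308 ]
tx 0.0016 ty -0.0067 tz 0.0511 yaw 0.0004 | turn deg -0.0 dist 0.007
```

View pics/s5.png

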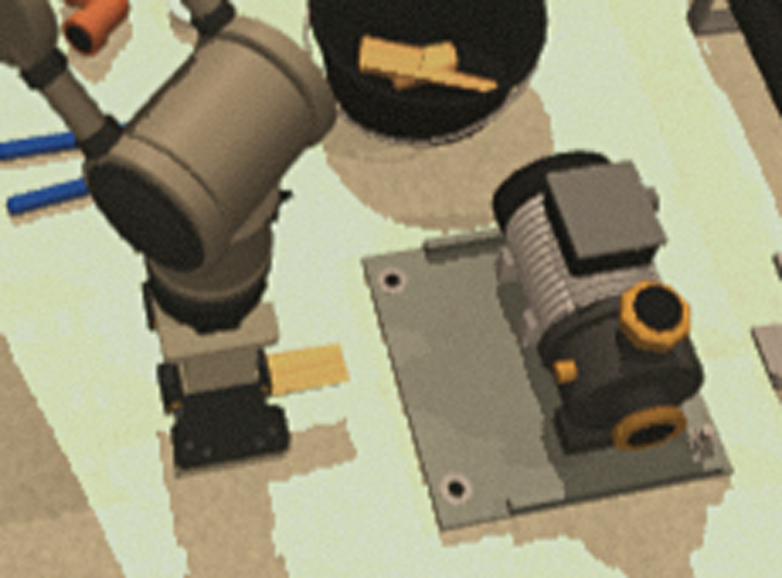

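The side view shows the shim held straight at (310,368), thin end towards the plate edge. I'll lower it to the table, let it settle and regrip.

Call:
apply_moves:
  plan:
    - {"tx": 0.0015, "ty": -0.005, "tz": 0.051, "yaw": 0, "grip": -0.8}
    - {"tx": 0.0015, "ty": -0.005, "tz": 0.051, "yaw": 0, "grip": -0.8}
    - {"tx": 0.0015, "ty": -0.005, "tz": 0.051, "yaw": 0, "grip": -0.8}
    - {"tx": 0.0015, "ty": -0.005, "tz": 0.051, "yaw": 0, "grip": -0.2}
    - {"tx": 0.0015, "ty": -0.005, "tz": 0.051, "yaw": 0, "grip": -0.2}
    - {"tx": 0.0015, "ty": -0.005, "tz": 0.051, "yaw": 0, "grip": -0.8}
    - {"tx": 0.0015, "ty": -0.005, "tz": 0.051, "yaw": 0, "grip": -0.8}
    - {"tx": 0.0015, "ty": -0.005, "tz": 0.051, "yaw": 0, "grip": -0.8}
  force: 50

```text
time: 16.25
tool_pos: [0.4019, -0.2971, 0.0072]
tool_rot: [-3.141, 0.0, -3.091]
contact_force: [-0.2, 2.1, 6.1]
opening: 0.0284
```

```bash
cat > tip.py <<'E'
from cell import robot
from h import *
s=robot.observe();print(s['time'],s['tool_pos'],np.degrees(s['tool_rot']),s['opening'],s['contact_force'])
for n in ["side"]:
    p,d=robot.read_camera(n); X=cloud(d,*cal(n));q=p.astype(int)
    w=(d>0)&(q[...,0]-q[...,2]>60)&(X[...,2]>-.01)&(X[...,2]<.03)&(X[...,0]>.39)&(X[...,0]<.56)&(X[...,1]>-.35)&(X[...,1]<-.24)
    P=X[w]; print("shim seen: n",len(P),P[:,0].min(),P[:,0].max(),"y",np.percentile(P[:,1],[3,97]))
    for x in np.arange(P[:,0].min(),P[:,0].max(),.01):
        b=P[abs(P[:,0]-x)<.005]; print(np.round([x,b[:,1].min(),b[:,1].max()],3))
    cv2.imwrite("pics/s6.png",cv2.resize(p[250:350,230:370,::-1],None,fx=5,fy=5,interpolation=cv2.INTER_CUBIC))
E
python3 tip.py
```

```text
16.25 [ 0.40185714 -0.29714628  0.00717007] [-1.79985366e+02  2.43125922e-02 -1.77122806e+02] 0.028409173690857884 [-0.15190449  2.06334583  6.13748369]
shim seen: n 270 0.4506708983779467 0.509750441705031 y [-0.30880496 -0.27755694]
[ 0.451 -0.311 -0.276]
[ 0.461 -0.31  -0.28 ]
[ 0.471 -0.31  -0.275]
[ 0.481 -0.308 -0.278]
[ 0.491 -0.308 -0.276]
[ 0.501 -0.307 -0.278]
```

View pics/s6.png

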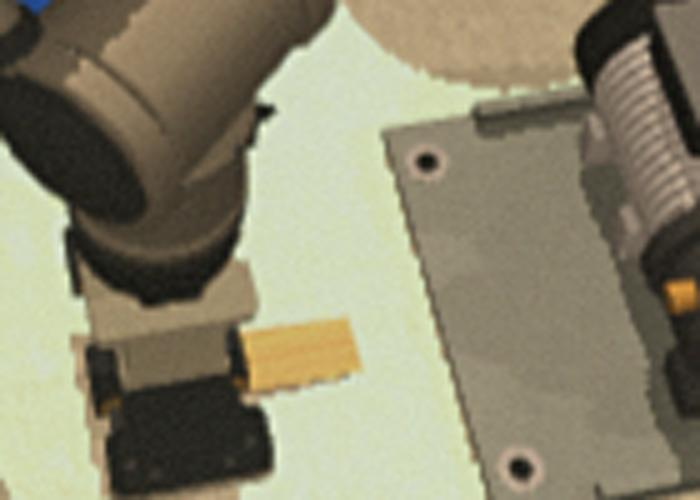

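Call:
apply_moves:
  plan:
    - {"tx": 0, "ty": 0, "tz": 0, "yaw": 0, "grip": -0.2}
    - {"tx": 0, "ty": 0, "tz": 0, "yaw": 0, "grip": -0.2}
    - {"tx": 0, "ty": 0, "tz": 0, "yaw": 0, "grip": -0.2}

```text
time: 16.68
tool_pos: [0.4016, -0.297, 0.0065]
tool_rot: [3.141, -0.0, -3.091]
contact_force: [0.0, -0.1, -0.2]
opening: 0.0365
```

```bash
python3 tip.py|head -2
```

```text
16.675 [ 0.40161969 -0.29700291  0.00649546] [ 1.79980708e+02 -1.09858677e-02 -1.77121364e+02] 0.03651671219888805 [ 0.04993051 -0.12650471 -0.20935381]
shim seen: n 269 0.45074976691375146 0.5097417105907585 y [-0.30882185 -0.278108  ]
```

Call:
apply_moves:
  plan:
    - {"tx": 0, "ty": 0, "tz": 0.002, "yaw": 0, "grip": -0.2}
    - {"tx": 0, "ty": 0, "tz": 0.002, "yaw": 0, "grip": -0.2}
    - {"tx": 0, "ty": 0, "tz": 0.002, "yaw": 0, "grip": -0.8}
    - {"tx": 0, "ty": 0, "tz": 0.002, "yaw": 0, "grip": -0.8}
    - {"tx": 0, "ty": 0, "tz": 0.002, "yaw": 0, "grip": -0.8}
    - {"tx": 0, "ty": 0, "tz": 0.002, "yaw": 0, "grip": -0.8}
  force: 50

```text
time: 17.48
tool_pos: [0.4017, -0.2971, 0.0047]
tool_rot: [3.142, 0.0, -3.091]
contact_force: [-0.6, 0.0, 0.7]
opening: 0.0288
```

```bash
python3 tip.py|head -2
```

```text
17.475 [ 0.40172719 -0.2970817   0.00468418] [ 1.79997686e+02  5.87202106e-03 -1.77123695e+02] 0.028806157500013904 [-0.55470345  0.04027017  0.72650873]
shim seen: n 271 0.45071977560443166 0.5096641438750646 y [-0.30883079 -0.27776434]
```

Call:
apply_moves:
  plan:
    - {"tx": -0.03, "ty": 0, "tz": 0, "yaw": 0, "grip": -0.8}
    - {"tx": -0.055, "ty": 0, "tz": 0, "yaw": 0, "grip": -0.8}
    - {"tx": -0.075, "ty": 0, "tz": 0, "yaw": 0, "grip": -0.8}
    - {"tx": -0.085, "ty": 0, "tz": 0, "yaw": 0, "grip": -0.8}
    - {"tx": -0.085, "ty": 0, "tz": 0, "yaw": 0, "grip": -0.8}
    - {"tx": -0.085, "ty": 0, "tz": 0, "yaw": 0, "grip": -0.8}

```text
time: 18.27
tool_pos: [0.486, -0.2928, 0.0046]
tool_rot: [3.141, -0.0, -3.092]
contact_force: [-1.0, -0.4, -0.5]
opening: 0.0293
```

```bash
python3 tip.py|head -2
python3 - <<'E'
from cell import robot
from h import *
p,d=robot.read_camera("side"); X=cloud(d,*cal("side"))
m=(X[...,2]>.008)&(X[...,2]<.02)&(abs(X[...,1]+.36)<.02)&(X[...,0]>.53)&(X[...,0]<.62)&(d>0);print("plate near z",X[m][:,2].mean())
cv2.imwrite("pics/s7.png",cv2.resize(p[250:350,230:370,::-1],None,fx=5,fy=5,interpolation=cv2.INTER_CUBIC))
E
```

```text
18.275 [ 0.48597057 -0.29277795  0.00462189] [ 1.79978359e+02 -2.22907474e-02 -1.77137258e+02] 0.029288305299186426 [-1.04356354 -0.42838409 -0.4670036 ]
shim seen: n 46 0.4625482849998755 0.5518351365054399 y [-0.32404603 -0.27399218]
plate near z 0.013431930649953194Traceback (most recent call last):
  File "tip.py", line 9, in <module>
    b=P[abs(P[:,0]-x)<.005]; print(np.round([x,b[:,1].min(),b[:,1].max()],3))
                                               ~~~~~~~~~~^^
    return umr_minimum(a, axis, None, out, keepdims, initial, where)
ValueError: zero-size array to reduction operation minimum which has no identity
```

View pics/s7.png

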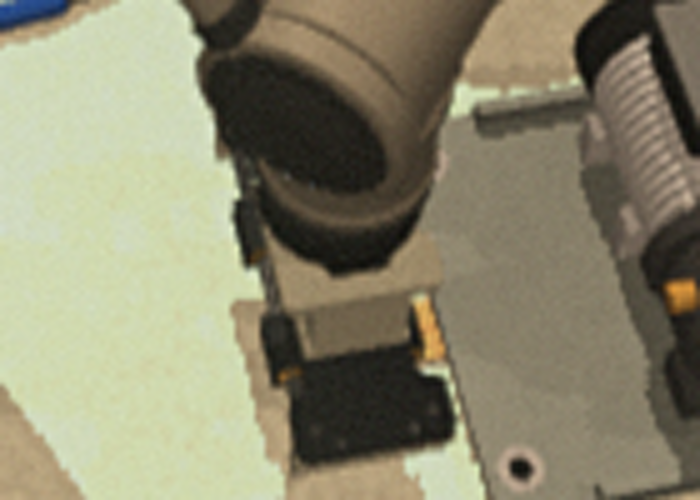

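The shim has passed in under the plate (430,330) with no resistance so far. Now I advance in small steps and watch the force.

Call:
apply_moves:
  plan:
    - {"tx": -0.005, "ty": 0, "tz": 0, "yaw": 0, "grip": -0.8}
    - {"tx": -0.01, "ty": 0, "tz": 0, "yaw": 0, "grip": -0.8}
    - {"tx": -0.013, "ty": 0, "tz": 0, "yaw": 0, "grip": -0.8}
    - {"tx": -0.013, "ty": 0, "tz": 0, "yaw": 0, "grip": -0.8}

```text
time: 18.88
tool_pos: [0.4999, -0.2921, 0.0046]
tool_rot: [-3.142, 0.0, -3.091]
contact_force: [0.3, -0.6, -0.0]
opening: 0.0292
```

Call:
apply_moves:
  plan:
    - {"tx": -0.002, "ty": 0, "tz": 0, "yaw": 0, "grip": -0.8}
    - {"tx": -0.004, "ty": 0, "tz": 0, "yaw": 0, "grip": -0.8}
    - {"tx": -0.004, "ty": 0, "tz": 0, "yaw": 0, "grip": -0.8}

```text
time: 19.25
tool_pos: [0.503, -0.2918, 0.0046]
tool_rot: [3.141, -0.001, -3.091]
contact_force: [-3.1, 0.2, 2.3]
opening: 0.0292
```

Call:
apply_moves:
  plan:
    - {"tx": -0.002, "ty": 0, "tz": 0, "yaw": 0, "grip": -0.8}
    - {"tx": -0.004, "ty": 0, "tz": 0, "yaw": 0, "grip": -0.8}
    - {"tx": -0.004, "ty": 0, "tz": 0, "yaw": 0, "grip": -0.8}

```text
time: 19.62
tool_pos: [0.5072, -0.2916, 0.0046]
tool_rot: [3.141, -0.001, -3.091]
contact_force: [-4.3, -0.2, 2.7]
opening: 0.0292
```

Call:
apply_moves:
  plan:
    - {"tx": -0.002, "ty": 0, "tz": 0, "yaw": 0, "grip": -0.8}
    - {"tx": -0.004, "ty": 0, "tz": 0, "yaw": 0, "grip": -0.8}
    - {"tx": -0.004, "ty": 0, "tz": 0, "yaw": 0, "grip": -0.8}

```text
time: 20.0
tool_pos: [0.511, -0.2914, 0.0046]
tool_rot: [3.141, -0.001, -3.091]
contact_force: [-5.0, -0.0, 3.8]
opening: 0.0291
```

Call:
apply_moves:
  plan:
    - {"tx": -0.002, "ty": 0, "tz": 0, "yaw": 0, "grip": -0.8}
    - {"tx": -0.004, "ty": 0, "tz": 0, "yaw": 0, "grip": -0.8}
    - {"tx": -0.004, "ty": 0, "tz": 0, "yaw": 0, "grip": -0.8}

```text
time: 20.38
tool_pos: [0.5147, -0.2912, 0.0046]
tool_rot: [3.141, -0.002, -3.091]
contact_force: [-6.7, -0.0, 4.2]
opening: 0.0293
```

Run:
```python
from cell import robot
from h import *
p,d=robot.read_camera("side"); X=cloud(d,*cal("side"))
for f,X in (("side0",cloud(np.load("side0.npz")["d"],*cal("side"))),("now",X)):
    m=(X[...,2]>.008)&(X[...,2]<.02)&(abs(X[...,1]+.37)<.02)&(X[...,0]>.565)&(X[...,0]<.60);print(f,"plate z",X[m][:,2].mean(),m.sum())
cv2.imwrite("pics/s8.png",cv2.resize(p[250:350,230:370,::-1],None,fx=5,fy=5,interpolation=cv2.INTER_CUBIC))
```

```text
side0 plate z 0.013296109066523298 220
now plate z 0.014356011180681543 221
```

View pics/s8.png

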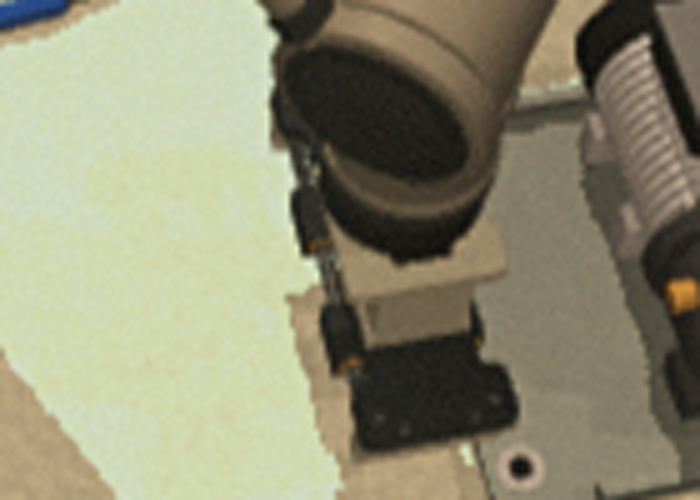

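The plate has risen about 1.1 mm and the force is 6.7 N. A last 3 mm, then release and back off.

Call:
apply_moves:
  plan:
    - {"tx": -0.0015, "ty": 0, "tz": 0, "yaw": 0, "grip": -0.8}
    - {"tx": -0.003, "ty": 0, "tz": 0, "yaw": 0, "grip": -0.8}
    - {"tx": -0.003, "ty": 0, "tz": 0, "yaw": 0, "grip": -0.8}

```text
time: 20.8
tool_pos: [0.5173, -0.291, 0.0046]
tool_rot: [3.141, -0.003, -3.091]
contact_force: [-8.5, -0.3, 4.6]
opening: 0.0291
```

Call:
apply_moves:
  plan:
    - {"tx": 0, "ty": 0, "tz": 0, "yaw": 0, "grip": 0.2}
    - {"tx": 0, "ty": 0, "tz": 0, "yaw": 0, "grip": 0.2}
    - {"tx": 0, "ty": 0, "tz": 0, "yaw": 0, "grip": 0.2}
    - {"tx": 0, "ty": 0, "tz": 0, "yaw": 0, "grip": 0.2}
    - {"tx": 0, "ty": 0, "tz": -0.04, "yaw": 0, "grip": 0.2}
    - {"tx": 0, "ty": 0, "tz": -0.1, "yaw": 0, "grip": 0.2}
    - {"tx": 0.1, "ty": 0, "tz": -0.15, "yaw": 0, "grip": 0.2}
    - {"tx": 0.1, "ty": 0, "tz": -0.15, "yaw": 0, "grip": 0.2}

```text
time: 21.8
tool_pos: [0.4176, -0.2962, 0.1561]
tool_rot: [-3.14, 0.001, -3.091]
contact_force: [-0.1, -1.1, 0.4]
opening: 0.0549
```

Run:
```python
from cell import robot
from h import *
s=robot.observe(); print(s["time"],s["tool_pos"],s["contact_force"])
for n in ["side","scene"]:
    p,d=robot.read_camera(n); X=cloud(d,*cal(n)); X0=cloud(np.load(n+"0.npz")["d"],*cal(n))
    for f,Y in (("0",X0),("now",X)):
        m=(Y[...,2]>.008)&(Y[...,2]<.02)&(abs(Y[...,1]+.37)<.02)&(Y[...,0]>.565)&(Y[...,0]<.60);print(n,f,"plate z",Y[m][:,2].mean(),m.sum())
    q=p.astype(int)
    w=(d>0)&(q[...,0]-q[...,2]>50)&(X[...,2]>-.01)&(X[...,2]<.03)&(X[...,0]>.45)&(X[...,0]<.58)&(X[...,1]>-.35)&(X[...,1]<-.24)
    P=X[w]
    if len(P): print("shim x",P[:,0].min(),P[:,0].max(),"y",P[:,1].min(),P[:,1].max(),cv2.minAreaRect((P[:,:2]*1000).astype(np.float32)))
    cv2.imwrite(f"pics/f_{n}.png",cv2.resize(p[:,:,::-1],(800,600),interpolation=cv2.INTER_CUBIC))
```

```text
21.8 [ 0.41759647 -0.29623625  0.15606286] [-0.10315363 -1.10426312  0.39201128]
side 0 plate z 0.013296109066523298 220
side now plate z 0.014627261598182171 230
shim x 0.5027642255634749 0.5512628369680652 y -0.31355709958081146 -0.26707090385623056 ((528.2628784179688, -290.2127990722656), (49.30768585205078, 43.57504653930664), 4.683221340179443)
scene 0 plate z 0.013749701163449667 128
scene now plate z 0.014941534635211707 134
shim x 0.5027215396200534 0.5447924387552949 y -0.3128356257772664 -0.275315869033322 ((524.009765625, -294.3509521484375), (40.91105651855469, 36.18721008300781), 3.6672253608703613)
```

View pics/f_side.png

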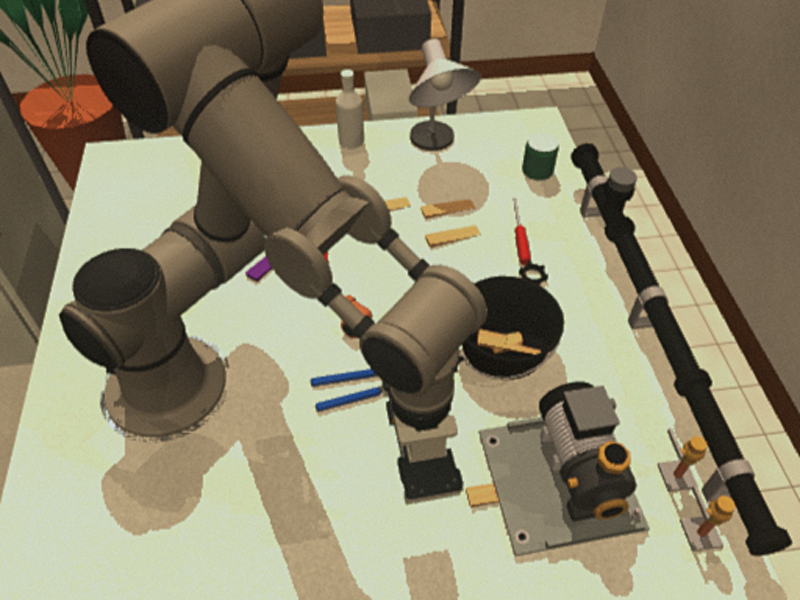

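View pics/f_scene.png

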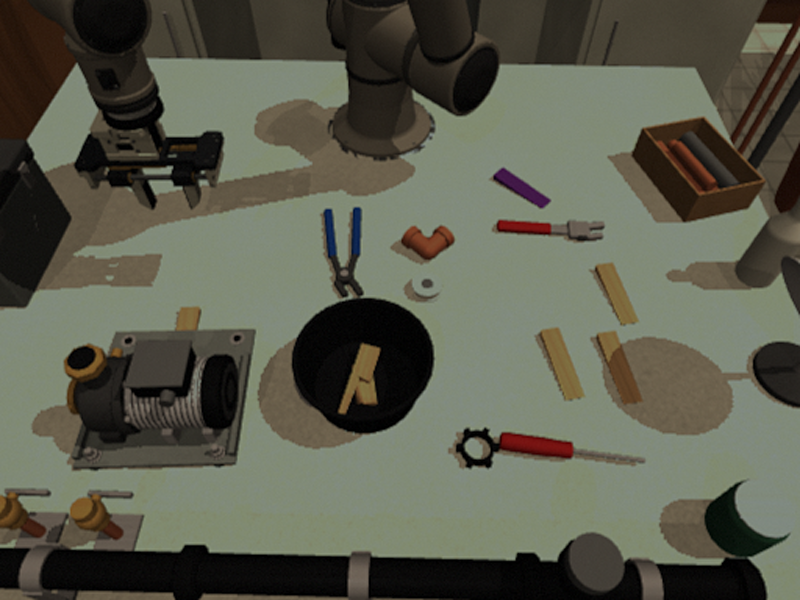

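The shim stays jammed under the edge (scene 188,320), with the plate about 1.3 mm up. Both scraps lie in the bucket (365,380) and everything else is unmoved, so I'm handing in.

```bash
python3 -c "
from cell import robot
print(robot.hand_in())"
```

```text
the job is handed in; nothing more can be done
None
```

I put both broken shims (snapped and split) in the scrap bucket and jammed one sound shim, thin end first, under the middle of the pump's front edge. I handed the job in at about 22 s, and no verdict was reported.

**Shim under the pump:** it is about 72 mm in, close to square to the plate and within about 5 mm of the middle. The last push took about 8.5 N.

**Lift:** after I released the shim, the plate measured 1.2 mm (scene camera) to 1.3 mm (side camera) above its starting height. The two cameras agree to within their accuracy. The force the shim now carries could not be measured directly after release.

**Rest of the scene:** the final pictures show both scraps in the bucket. The other three sound shims, the tools, the fittings and the purple look-alike appear where they were, though I checked those by eye only. The gripper was clear of everything at hand-in.

**One irregularity:** when I first set the shim down by the pump, the gripper read 6 N of vertical force. I opened it, settled the shim and regripped, which cleared the force before the push.

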